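# Stir the drying beads under the clamped draw tube

## Robot

A 7-joint arm with a two-finger parallel gripper is mounted at the origin on the work surface. World frame = base frame: x ahead of the robot, y to its left, z up, the work surface at z = 0. Lengths are in m, angles in rad, forces in N, time in s.
With the tool pointing down it reaches from about 0.425 to 0.925 m from the base axis. Payload 6.8 kg.
Tool frame: the origin (TCP) lies at the very end of the fingers, on their centre line; the grasp point (between the pads) lies bot.grip_depth behind it (bot.grip_depth is the distance from the TCP to the grasp point, in m); z points along the fingers, y is the line along which they close (so a half turn about z gives the same grasp; the last joint's range is limited). The gripper opens to 85 mm and grips with 20 to 120 N. Pads are 22 mm wide; open, the fingers measure 114 mm over their backs; the gripper's body (76 mm by 85 mm) begins 54 mm behind the grasp point. The pads swing forward as they close: fully open they stand 13 mm farther back than shut.
Start: joints at [-1.445, 0.477, 0.022, 1.555, -0.011, 1.109, -0.083], TCP at [0.156, 0.657, 0.231] pointing down, gripper open.
Joint ranges: [-2.96, 2.96], [-0.34, 2.1], [-1.41, 1.46], [0.24, 2.44], [-1.37, 4.51], [0.17, 1.92], [-2.96, 2.96]. Speed limits (rad/s): [2.39, 2.39, 3.14, 3.14, 3.14, 3.14, 3.14].

## Interface

Orientations are given as a unit quaternion [w, x, y, z].
In Python, from station import bot gives the robot as it stands.
- The arm moves only by the tool send_rows, never from a script. Its arguments are lists of equal length, an entry for each row: "slide": the shift along the tool's x, y, z in mm, a list of three; "roll": the turn about the tool's z in degrees; "claw": the opening, from 0 (shut) to 1 (fully open). A call has exactly 8 rows; each row is the pose to reach, as a shift and turn from the pose commanded when the call began, along the tool's axes at that moment; what a row does not reach only later rows make up. A row lasts 1/12 s, in which the tool goes at most 41.7 mm and 7.16 degrees, less where a joint would pass 70% of its speed; a pose out of reach is approached as far as the arm can. A call with a gripper value outside its range is refused whole. The fingers move at their own pace and stop on an object; "force" is the grip in N (left out, the last holds). Time passes only in rows, so rows that repeat a pose let the fingers close, or fill a call up. It gives the time, the measured TCP pose, the force, the opening and the grip force at its end, in the units of the state.
- bot.get_obs(): the state, without advancing time (a new reading comes with each control period).
- bot.read_camera(name): name is "scene" or "top"; returns the picture (384x512x3 uint8, red, green, blue); there is no depth.
- bot.camera_model(name): a dict with "camera_matrix" (3x3 intrinsics, pixels), "camera_from_world" (4x4, takes a point from world to camera coordinates). Camera axes: x right, y down, z forward; pixel columns grow to the right and rows downward; lengths in m; the calibration is good to about 2 mm. A picture is of the moment at which its call begins. camera_model takes no time and is no camera call.
- bot.hand_in(): hands the job in; it is judged then, once.
The state is a dict: "t": time; "q": joint angles; "joint_vel": joint speeds; "joint_torque": joint torques, N m; "eef_pos": TCP position; "tool_rot": TCP orientation; "contact_force": force on the tool from outside, world axes, zero at the start; "torque": the same for the moment, N m; "gripper_width": opening from 0.0 (shut) to 1.0 (fully open); "grasp_force": force on a finger pad.
Only numpy, scipy, OpenCV 4.12 (cv2) and the standard library are available. Lean on these libraries where they do the work, as an engineer would, in place of code of your own. Each camera call takes 0.05 s, during which the arm holds its last target. There are 200 camera calls.

## Task

Take the wooden stirring rod from its sloping V-block rest and stir the drying beads in the iron dish with it: with its lower end down among the beads, start at the side of the dish nearest the robot and make at least two full turns, about a third as wide as the dish and counterclockwise seen from above, so that beads on both the left and the right are pushed well out of their places. Keep all the beads in the dish, do not touch the clamp or its brass tube above the dish, and leave the lens box, prism and square where they are. Then lay the rod back in the groove of its rest, lower end down on the plate as before, and let go.

Things in the scene. Friction and masses are not known exactly. Their poses are not given: they have to be found in the camera images.
- dish: Round dark iron dish, fixed to the table: 200 mm across the rim, 180 mm across the foot, 50 mm high, wall 5 mm, inner floor 8 mm above the table and about 170 mm wide; circles 60 to 70 mm across leave room for a bead between rod and wall. Origin: centre of its underside; x and y are those of the world (x away from the robot, y to the robot's left).
- clamp: Nickel screw-clamp stand, fixed, beyond the dish. Origin: foot of its post on the table, about 142 mm from the dish centre on the side away from the robot; post 18 mm thick, 223 mm high; base 90 x 120 x 18 mm. Its arm reaches back towards the robot at 155 mm height and holds the brass tube.
- tube (a point): Centre of the brass telescope draw tube held level across the dish (along the clamp's y) by the clamp: 44 mm diameter (52 mm at the collar), 172 mm long, axis 155 mm above the table and about 27 mm beyond the dish centre. An upright rod cannot get to the far half of the dish: the rod has to lean its top towards the robot to pass under it.
- rest: Grey cast-iron V-block rest, fixed: base 150 x 80 x 18 mm carrying a 90-degree V-groove 110 mm long whose axis leans 35 degrees from vertical with the top towards the rest's -x (towards the robot); the groove opens to +x and upwards, and a square plate closes its lower end. Origin: at table height, 10 mm nearer the robot than the middle of the base.
- rest_foot (a point): Where the middle of the rod's lower end stands when the rod lies in the groove: 50 mm along the rest's +x and 45 mm above the table.
- rest_top (a point): The rod's axis at the top edge of the groove: 110 mm up the 35-degree slope from rest_foot.
- rod: Wooden stirring rod, 192 mm long, about 120 g: round stick 16 mm thick for 118 mm (22 mm brass ferrule at the top of it), then a square 24 x 24 mm handle 74 mm long with its flats facing the rod's x and y. Origin: middle of the lower end; z runs up the rod to the handle. At first it lies in the rest's groove, leaning 35 degrees, handle end up, all the handle beyond the groove.
- rod_tip (a point): Middle of the rod's lower end. Held some 15 mm above the inner floor of the dish it pushes the beads without digging in.
- rod_neck (a point): Point on the rod's axis 110 mm from the lower end.
- rod_grip (a point): Point on the rod's axis 160 mm from the lower end, near the middle of the square handle.
- lens_box: Bystander: closed mahogany lens box 82 x 112 x 53 mm, loose; origin under its centre.
- prism: Bystander: three-sided crystal prism standing on end, 80 mm high, about 65 mm a side, loose; origin under its centre.
- square: Bystander: blued steel square lying flat, 150 x 111 mm, 18 mm thick, loose; origin under its middle.
- bead1: One of seven alike loose smooth glazed white porcelain drying beads, balls of 24 mm diameter, 18 g, lying in the dish; origin: its centre.
- bead2: One of seven alike loose smooth glazed white porcelain drying beads, balls of 24 mm diameter, 18 g, lying in the dish; origin: its centre.
- bead3: One of seven alike loose smooth glazed white porcelain drying beads, balls of 24 mm diameter, 18 g, lying in the dish; origin: its centre.
- bead4: One of seven alike loose smooth glazed white porcelain drying beads, balls of 24 mm diameter, 18 g, lying in the dish; origin: its centre.
- bead5: One of seven alike loose smooth glazed white porcelain drying beads, balls of 24 mm diameter, 18 g, lying in the dish; origin: its centre.
- bead6: One of seven alike loose smooth glazed white porcelain drying beads, balls of 24 mm diameter, 18 g, lying in the dish; origin: its centre.
- bead7: One of seven alike loose smooth glazed white porcelain drying beads, balls of 24 mm diameter, 18 g, lying in the dish; origin: its centre.
There are look-alikes about, which are no part of the job. Of the things shaped like the rest, the grey one is meant.

How it is judged:
On the way, in this order (a step that is already met when the one before it is completed fails the run):
1. turn 1: the rod's lower end, down among the beads, is at the near side of the dish (as the robot sees it) (z of rod_tip in the frame of dish below 0.032 m and x of rod_tip in the frame of dish below -0.018 m and y of rod_tip in the frame of dish between -0.03 and 0.03 m), for 0.04 s.
2. turn 1: the rod's lower end, down among the beads, is at the right-hand side of the dish (as the robot sees it) (z of rod_tip in the frame of dish below 0.032 m and y of rod_tip in the frame of dish below -0.015 m and x of rod_tip in the frame of dish between -0.015 and 0.015 m), for 0.04 s.
3. turn 1: the rod's lower end, down among the beads, is at the far side of the dish (as the robot sees it) (z of rod_tip in the frame of dish below 0.032 m and x of rod_tip in the frame of dish above 0.018 m and y of rod_tip in the frame of dish between -0.03 and 0.03 m), for 0.04 s.
4. turn 1: the rod's lower end, down among the beads, is at the left-hand side of the dish (as the robot sees it) (z of rod_tip in the frame of dish below 0.032 m and y of rod_tip in the frame of dish above 0.015 m and x of rod_tip in the frame of dish between -0.015 and 0.015 m), for 0.04 s.
5. turn 2: the rod's lower end, down among the beads, is at the near side of the dish (as the robot sees it) (all of step 1), for 0.04 s.
6. turn 2: the rod's lower end, down among the beads, is at the right-hand side of the dish (as the robot sees it) (all of step 2), for 0.04 s.
7. turn 2: the rod's lower end, down among the beads, is at the far side of the dish (as the robot sees it) (all of step 3), for 0.04 s.
8. turn 2: the rod's lower end, down among the beads, is at the left-hand side of the dish (as the robot sees it) (all of step 4), for 0.04 s.
9. the rod comes round to the near half again, still down among the beads (z of rod_tip in the frame of dish below 0.032 m and x of rod_tip in the frame of dish below -0.01 m), for 0.04 s.
At the end, for the whole second after the job is handed in: All seven beads are in the dish; of the beads in the middle and on the left (1, 2, 3, 7) and of those near and on the right (4, 5, 6) at least one each lies more than 15 mm from where it started; the rod lies still in the rest's groove, lower end and neck each within 15 mm of their places (horizontal distance between each of bead1, bead2, bead3, bead4, bead5, bead6, bead7 and dish below 0.095 m and height (world z) of each of bead1, bead2, bead3, bead4, bead5, bead6, bead7 below 0.055 m and distance of any of bead1, bead2, bead3, bead7 from where it was at the start of the episode above 0.015 m and distance of any of bead4, bead5, bead6 from where it was at the start of the episode above 0.015 m and distance between rod_tip and rest_foot below 0.015 m and distance between rod_neck and rest_top below 0.015 m and linear speed of rod below 0.02 m/s); the robot touches nothing.
It fails at once if the clamp stand or its tube was touched (contact force between clamp and anything else above 1.5 N).
It fails at once if the lens_box was moved (distance of lens_box from where it was at the start of the episode above 0.02 m).
It fails at once if the prism was moved (distance of prism from where it was at the start of the episode above 0.02 m).
It fails at once if the square was moved (distance of square from where it was at the start of the episode above 0.02 m).
It also fails if it takes over 72 s, if anything falls off the work surface, if the arm or the gripper's body presses on something with over 40 N, if the wrist force passes 120 N, or if a joint passes its speed limit or range.

## Working session

There is one attempt and no reset: what is moved stays moved. The work goes in short steps, Python scripts to look and compute and a tool call to move; the robot and the scene stay as the last step left them, time stands still between calls to the robot, and variables do not carry over. Pictures are saved under pics/ and viewed, at most 10 in all, crops included, and the job is handed in when it is done.

Besides the shell and the picture viewer there is one more tool, called after "Request:" in YAML: its name, and indented under it one key for each argument. send_rows: Moves the arm, as the interface text tells. Its arguments: {"type":"object","properties":{"slide":{"type":"array","items":{"type":"array","items":{"type":"number"}}},"roll":{"type":"array","items":{"type":"number"}},"claw":{"type":"array","items":{"type":"number"}},"force":{"type":"number"}},"required":["slide","roll","claw"]}

```bash
ls; mkdir -p pics
python3 - <<'E'
from station import bot
import cv2,numpy as np
for n in("scene","top"):
    im=bot.read_camera(n); cv2.imwrite(f"pics/{n}0.png",im[:,:,::-1])
    m=bot.camera_model(n); print(n,np.round(m["camera_matrix"],1).tolist(),np.round(m["camera_from_world"],3).tolist())
print(bot.grip_depth,bot.get_obs())
E
```

```text
pics
scene [[352.4, 0.0, 251.8], [0.0, 352.4, 196.0], [0.0, 0.0, 1.0]] [[0.563, 0.826, 0.01, -0.376], [0.622, -0.416, -0.663, -0.302], [-0.544, 0.38, -0.748, 1.48], [0.0, 0.0, 0.0, 1.0]]
top [[377.0, 0.0, 252.6], [0.0, 377.0, 204.8], [0.0, 0.0, 1.0]] [[0.022, -0.999, 0.037, -0.034], [-0.981, -0.028, -0.193, 0.642], [0.194, -0.032, -0.98, 1.051], [0.0, 0.0, 0.0, 1.0]]
0.0187 {'t': 0.1, 'q': array([-1.44511263,  0.47774345,  0.02232857,  1.55628338, -0.0115391 ,
        1.10931449, -0.08313921]), 'joint_vel': array([ 3.63731729e-05, -3.54541781e-03, -1.44773671e-03, -5.05342874e-03,
        1.22435949e-04, -1.59245639e-03, -2.29860090e-05]), 'joint_torque': array([ 4.10203356e-03, -5.97760856e+01,  1.61322031e+00, -2.81955063e+01,
        1.27583052e-02,  5.08747995e-03, -1.79343516e-05]), 'eef_pos': array([0.15624165, 0.65614866, 0.23043443]), 'tool_rot': array([-5.64227774e-05,  1.16637416e-01,  9.93174232e-01, -8.08843265e-04]), 'contact_force': array([-0.68675129, -0.54564308, -0.28499248]), 'torque': array([ 0.05376768, -0.04006351,  0.02987695]), 'grasp_force': 0.0, 'gripper_width': 1.0004879677969523}
```

View pics/scene0.png

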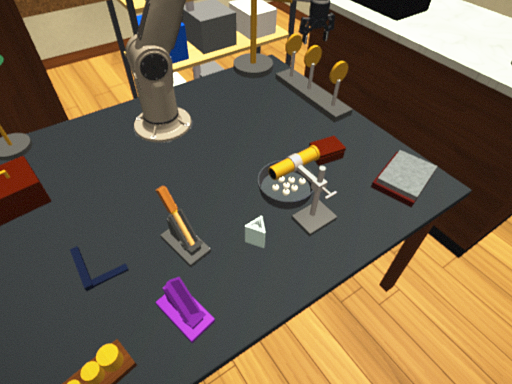

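View pics/top0.png

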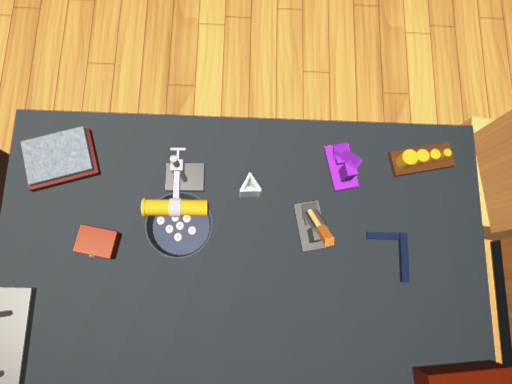

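Scene: the grey rest with the rod is at about (185,235), with the dish at (287,183) and the prism at (256,232). Top: the rest is at (313,226), the handle top at (327,240), the dish at (179,225) and the tube at (175,208). Next I'll zoom in on the rest and the dish.

Run:
```python
import cv2,numpy as np
t=cv2.imread("pics/top0.png");s=cv2.imread("pics/scene0.png")
z=lambda im,x,y,w,h:cv2.resize(im[y:y+h,x:x+w],(w*5,h*5),interpolation=cv2.INTER_CUBIC)
a=np.hstack([z(t,280,190,75,60),z(s,150,180,75,60)[:, :]])
b=np.hstack([z(t,140,188,75,60),z(s,250,150,75,60)])
cv2.imwrite("pics/z0.png",np.vstack([a,b]))
```

```text
(no output)
```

View pics/z0.png

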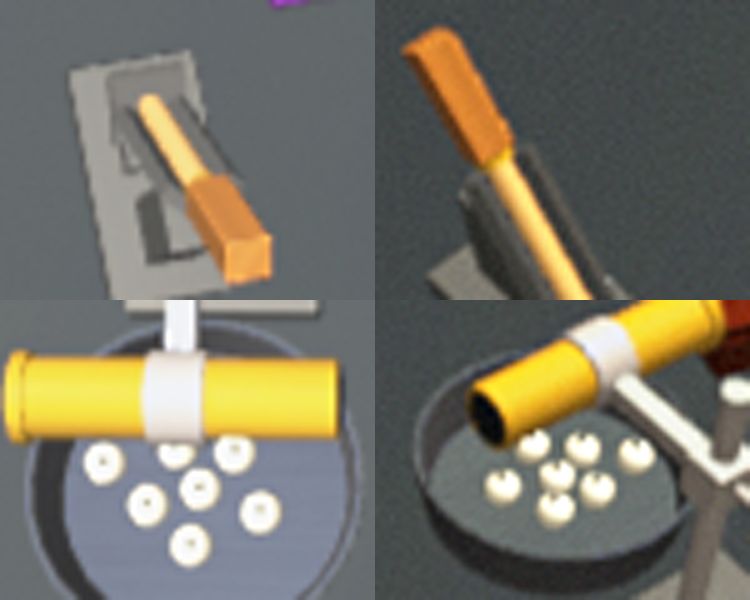

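```bash
cat > h.py <<'E'
from station import bot
import cv2,numpy as np
from scipy.optimize import least_squares
def cam(n):
    m=bot.camera_model(n);return np.array(m["camera_matrix"]),np.array(m["camera_from_world"])
def ray(n,p):
    K,T=cam(n);R=T[:3,:3];c=-R.T@T[:3,3]
    d=np.linalg.solve(K,np.vstack([np.atleast_2d(p).T,np.ones(len(np.atleast_2d(p)))]))
    d=(R.T@d).T;return c,d/np.linalg.norm(d,axis=1)[:,None]
def onz(n,p,z):
    c,d=ray(n,p);return c+d*((z-c[2])/d[:,2])[:,None]
def tri(pt,ps):
    P=[]
    for n,p in(("top",pt),("scene",ps)):
        K,T=cam(n);P.append(K@T[:3])
    X=cv2.triangulatePoints(P[0],P[1],np.float64(pt).reshape(2,1),np.float64(ps).reshape(2,1));return (X[:3]/X[3]).ravel()
def plane(n,a,b):
    c,d=ray(n,[a,b]);k=np.cross(d[0],d[1]);k/=np.linalg.norm(k);return k,k@c
def axis(ta,tb,sa,sb):  # 3D line from image lines
    (k1,e1),(k2,e2)=plane("top",ta,tb),plane("scene",sa,sb)
    u=np.cross(k1,k2);u/=np.linalg.norm(u)
    if u[2]<0:u=-u
    return np.linalg.lstsq(np.array([k1,k2,u]),np.array([e1,e2,u@tri(ta,sa)]),rcond=None)[0],u
def along(p,u,n,pix):  # point on line nearest to pixel ray
    c,d=ray(n,pix);d=d[0];s=np.linalg.lstsq(np.c_[u,-d],c-p,rcond=None)[0];return p+s[0]*u
def mask(im,x,y,w,h,lo,hi):
    m=np.zeros(im.shape[:2],np.uint8);m[y:y+h,x:x+w]=cv2.inRange(cv2.cvtColor(im,cv2.COLOR_RGB2HSV),lo,hi)[y:y+h,x:x+w];return m
def cen(m):
    y,x=np.nonzero(m);return np.array([x.mean(),y.mean()]),len(x)
E
python3 - <<'E'
from h import *
t=cv2.imread("pics/top0.png")[:,:,::-1].copy();s=cv2.imread("pics/scene0.png")[:,:,::-1].copy()
box={"top":(295,195,45,55),"scene":(150,180,60,75)}
L={}
for n,im in(("top",t),("scene",s)):
    m=mask(im,*box[n],(5,90,90),(28,255,255))
    hs=mask(im,*box[n],(5,175,90),(15,255,255)); st=m&~hs&cv2.erode(m,np.ones((1,1)))
    (a,ka),(b,kb)=cen(hs),cen(mask(im,*box[n],(14,70,130),(26,172,255)))
    y,x=np.nonzero(m);P=np.c_[x,y].astype(np.float32)
    l=cv2.fitLine(P,cv2.DIST_L2,0,.01,.01).ravel();q=(P-l[2:])@l[:2]
    lo,hi=l[2:]+q.min()*l[:2],l[2:]+q.max()*l[:2]
    print(n,a.round(1),ka,b.round(1),kb,"fit",lo.round(1),hi.round(1)); L[n]=(a,b,lo,hi)
T,S=L["top"],L["scene"]
for i,j in((0,1),(2,3)):
    p,u=axis(T[i],T[j],S[i],S[j]);print("axis",u.round(3),"lean",np.degrees(np.arccos(u[2])),"yaw",np.degrees(np.arctan2(-u[1],-u[0])))
    for k in(2,3):
        for n in("top","scene"):print(n,k,along(p,u,n,L[n][k]).round(4))
# dish rim
for n,im,bx in(("top",t,(138,185,82,80)),("scene",s,(252,150,78,65))):
    x,y,w,h=bx
    e=cv2.Canny(cv2.cvtColor(im,cv2.COLOR_RGB2GRAY)[y:y+h,x:x+w],25,60)
    v,uu=np.nonzero(e);X=onz(n,np.c_[uu+x,v+y],.05)[:,:2]
    best=None;c0=np.median(X,axis=0)
    best=least_squares(lambda q:np.hypot(*(X-q).T)-.1,c0,loss='cauchy',f_scale=.002)
    r=np.abs(best.fun);print(n,"dish",best.x.round(4),(np.abs(np.hypot(*(X-best.x).T)-.1)<.003).sum(),len(X))
# beads, clamp tube
for n,im,bx in(("top",t,(150,210,50,35)),("scene",s,(270,172,42,25))):
    m=mask(im,*bx,(0,0,200),(180,50,255));k,_,st,c=cv2.connectedComponentsWithStats(m)
    print(n,[tuple(q) for q in onz(n,c[1:][st[1:,4]>8],.02).round(3)[:,:2].tolist()])
E
```

```text
top [nan nan] 0 [321.4 229.1] 330 fit [308.5 209.3] [331.9 245.7]
scene [166.6 198.8] 251 [183.5 228.4] 235 fit [159.8 186.1] [192.7 244.7]
 ** On entry to DLASCL parameter number  4 had an illegal value
 ** On entry to DLASCL parameter number  4 had an illegal valueh.py:29: RuntimeWarning: Mean of empty slice.
  y,x=np.nonzero(m);return np.array([x.mean(),y.mean()]),len(x)
  ret = ret.dtype.type(ret / rcount)
Traceback (most recent call last):
  File "h.py", line 23, in axis
    return np.linalg.lstsq(np.array([k1,k2,u]),np.array([e1,e2,u@tri(ta,sa)]),rcond=None)[0],u
           ~~~~~~~~~~~~~~~^^^^^^^^^^^^^^^^^^^^^^^^^^^^^^^^^^^^^^^^^^^^^^^^^^^^^^^^^^^^^^^
numpy.linalg.LinAlgError: SVD did not converge in Linear Least Squares
```

```bash
cat > m.py <<'E'
from h import *
def run(t,s,box,dish=True):
    L={}
    for n,im in(("top",t),("scene",s)):
        m=mask(im,*box[n],(5,90,90),(28,255,255))
        y,x=np.nonzero(m);P=np.c_[x,y].astype(np.float32)
        hsv=cv2.cvtColor(im,cv2.COLOR_RGB2HSV)[y,x]
        l=cv2.fitLine(P,cv2.DIST_L2,0,.01,.01).ravel();d=l[:2]*(1 if n=="scene" else -1)*np.sign(l[1]);q=(P-l[2:])@d  # handle->tip
        for k in range(0,int(np.ptp(q)),4):
            w=(q-q.min()>=k)&(q-q.min()<k+4);print(n,k,np.median(hsv[w],axis=0),w.sum(),P[w].mean(0).round(1)) if dish else 0
        # midline: regress across offset on along, stick and handle central pixels
        L[n]=(l[2:]+d*q.min(),l[2:]+d*q.max())
    T,S=L["top"],L["scene"]
    p,u=axis(T[0],T[1],S[0],S[1]);print("axis",u.round(3),"lean",np.degrees(np.arccos(u[2])).round(1),"yaw",np.degrees(np.arctan2(-u[1],-u[0])).round(1))
    for k,nm in((0,"handle"),(1,"tip")):
        for n in("top","scene"):print(n,nm,along(p,u,n,L[n][k]).round(4))
E
python3 - <<'E'
from m import *
t=cv2.imread("pics/top0.png")[:,:,::-1].copy();s=cv2.imread("pics/scene0.png")[:,:,::-1].copy()
run(t,s,{"top":(295,195,45,55),"scene":(150,180,60,75)})
for n,im,bx in(("top",t,(138,185,82,80)),("scene",s,(252,150,78,65))):
    x,y,w,h=bx
    e=cv2.Canny(cv2.cvtColor(im,cv2.COLOR_RGB2GRAY)[y:y+h,x:x+w],25,60)
    v,uu=np.nonzero(e);X=onz(n,np.c_[uu+x,v+y],.05)[:,:2]
    for c0 in (np.median(X,axis=0),(X.max(0)+X.min(0))/2):
        b=least_squares(lambda q:np.hypot(*(X-q).T)-.1,c0,loss='cauchy',f_scale=.002)
        print(n,"dish",b.x.round(4),(np.abs(np.hypot(*(X-b.x).T)-.1)<.003).sum(),len(X))
for n,im,bx in(("top",t,(150,210,50,35)),("scene",s,(270,172,42,25))):
    m=mask(im,*bx,(0,0,200),(180,50,255));k,_,st,c=cv2.connectedComponentsWithStats(m)
    print(n,[tuple(q) for q in onz(n,c[1:][st[1:,4]>8],.02).round(3)[:,:2].tolist()])
c=onz("top",[[294.5,204],[318.5,200],[300.5,249.5]],.018);print("base corners",c.round(4).tolist())
E
```

```text
top 0 [ 16.  165.5 238.5] 28 [330. 244.]
top 4 [ 17. 165. 241.] 47 [328.5 240.7]
top 8 [ 14. 167. 214.] 47 [326.7 237.1]
top 12 [ 14. 168. 210.] 45 [324.5 233.8]
top 16 [ 14.  168.  210.5] 44 [322.4 230.5]
top 20 [ 14. 169. 209.] 35 [320.4 227.2]
top 24 [ 20.  122.5 243.5] 24 [317.7 224.1]
top 28 [ 21.5 114.5 246.5] 24 [315.5 220.6]
top 32 [ 22. 115. 247.] 23 [313.3 217.2]
top 36 [ 21.5 115.5 246. ] 24 [311.2 213.8]
top 40 [ 20. 112. 247.] 15 [309.4 210.7]
scene 0 [ 14.  192.5 205.5] 42 [160.5 188. ]
scene 4 [ 14.5 198.  217. ] 42 [162.9 191.2]
scene 8 [ 14. 197. 213.] 43 [164.7 194.9]
scene 12 [ 14. 197. 214.] 43 [166.8 198.2]
scene 16 [ 14. 197. 215.] 43 [168.7 201.7]
scene 20 [ 15.  196.5 213.5] 42 [170.7 205.3]
scene 24 [ 14. 197. 215.] 39 [172.9 208.5]
scene 28 [ 19.5 175.  206.5] 30 [174.1 212.2]
scene 32 [ 18.  141.5 235.5] 26 [176.3 215.8]
scene 36 [ 19.  144.5 240.5] 26 [178.2 219.3]
scene 40 [ 18.  141.5 232.5] 26 [180.3 222.8]
scene 44 [ 19. 142. 240.] 27 [182.3 226.2]
scene 48 [ 19. 141. 236.] 25 [184.2 229.8]
scene 52 [ 18.5 141.  240.5] 26 [186.2 233.2]
scene 56 [ 19. 143. 240.] 25 [188.2 236.7]
scene 60 [ 19. 140. 244.] 26 [190.1 240. ]
scene 64 [ 17.5 134.5 225.5] 20 [192.  243.2]
axis [-0.555 -0.103  0.826] lean 34.3 yaw 10.5
top handle [ 0.5125 -0.2113  0.229 ]
scene handle [ 0.5259 -0.2088  0.209 ]
top tip [ 0.6377 -0.188   0.0425]
scene tip [ 0.6363 -0.1883  0.0446]
top dish [0.5884 0.2003] 131 862
top dish [0.5884 0.2003] 131 862
scene dish [0.589  0.2023] 83 919
scene dish [0.5968 0.2272] 64 919
top [(0.621, 0.218), (0.596, 0.259), (0.602, 0.215), (0.603, 0.18), (0.581, 0.2), (0.572, 0.231), (0.569, 0.163), (0.548, 0.204)]
scene [(0.583, 0.302), (0.547, 0.21), (0.568, 0.237), (0.594, 0.265), (0.579, 0.206), (0.566, 0.169), (0.604, 0.221), (0.603, 0.186)]
base corners [[0.6579, -0.1492, 0.018], [0.6728, -0.2241, 0.018], [0.5182, -0.1674, 0.018]]
```

```bash
cat > g.py <<'E'
from h import *
from scipy.spatial.transform import Rotation as R
def to(*targets,yaw=None):
    """slides (mm) of world targets in the tool frame now; roll (deg) to put tool y at angle yaw"""
    o=bot.get_obs();w,x,y,z=o["tool_rot"];M=R.from_quat([x,y,z,w]).as_matrix()
    print("t",round(o["t"],2),"pos",o["eef_pos"].round(4),"yang",np.degrees(np.arctan2(M[1,1],M[0,1])).round(2),"z",M[:,2].round(4),"w",round(o["gripper_width"],3),"F",o["contact_force"].round(1),"q",o["q"].round(2))
    for T in targets:print("slide",((np.array(T)-o["eef_pos"])@M*1000).round(1))
    if yaw is not None:print("roll",((np.degrees(np.arctan2(M[1,1],M[0,1]))-yaw+90)%180-90).round(2))
E
python3 -c "
from g import *
to((.32,.46,.3),(.46,.2,.33),(.5495,-.204,.3),yaw=100.4)"
```

```text
t 0.1 pos [0.1562 0.6561 0.2304] yang 76.6 z [-3.0e-04 -1.6e-03 -1.0e+00] w 1.0 F [-0.7 -0.5 -0.3] q [-1.45  0.48  0.02  1.56 -0.01  1.11 -0.08]
slide [-204.8 -153.   -69.3]
slide [-401.2 -373.5  -98.9]
slide [-581.8 -745.7  -68.3]
roll -23.8
```

Request:
send_rows:
  slide:
    - [-26,-19,-9]
    - [-51,-38,-18]
    - [-77,-57,-27]
    - [-103,-76,-35]
    - [-128,-96,-44]
    - [-154,-115,-52]
    - [-180,-134,-61]
    - [-205,-153,-69]
  roll: [-3,-6,-9,-12,-15,-18,-21,-23.8]
  claw: [1,1,1,1,1,1,1,1]
  force: 60

```text
t: 0.77
eef_pos: [0.3213, 0.4586, 0.3005]
tool_rot: [-0.0, -0.092, 0.996, -0.0]
contact_force: [1.1, 0.4, 0.4]
gripper_width: 1.0
grasp_force: 0.0
```

```bash
python3 -c "
from g import *
to((.46,.2,.33),(.5495,-.204,.3),yaw=100.4)"
```

```text
t 0.77 pos [0.3213 0.4586 0.3005] yang 100.54 z [-1.e-04 -4.e-04 -1.e+00] w 1.0 F [1.1 0.4 0.4] q [-1.09  0.23  0.03  1.75 -0.01  1.16  0.69]
slide [ -89.1 -279.7  -29.4]
slide [-103.2 -693.2    0.7]
roll 0.14
```

Request:
send_rows:
  slide:
    - [-11,-35,-4]
    - [-22,-70,-7]
    - [-33,-105,-11]
    - [-45,-140,-15]
    - [-56,-175,-18]
    - [-67,-210,-22]
    - [-78,-245,-25]
    - [-89,-280,-29]
  roll: [0,0,0,0,0,0,0,0]
  claw: [1,1,1,1,1,1,1,1]

```text
t: 1.43
eef_pos: [0.4587, 0.199, 0.3292]
tool_rot: [-0.0, -0.091, 0.996, -0.0]
contact_force: [0.8, -0.2, -0.3]
gripper_width: 0.999
grasp_force: 0.0
```

Request:
send_rows:
  slide:
    - [-2,-38,2]
    - [-3,-76,5]
    - [-5,-114,7]
    - [-7,-152,10]
    - [-8,-190,13]
    - [-10,-228,16]
    - [-12,-266,19]
    - [-13,-304,22]
  roll: [0,0,0,0,0,0,0,0]
  claw: [1,1,1,1,1,1,1,1]

```text
t: 2.1
eef_pos: [0.526, -0.0974, 0.307]
tool_rot: [-0.0, -0.091, 0.996, 0.0]
contact_force: [0.5, 0.9, 0.5]
gripper_width: 0.999
grasp_force: 0.0
```

Request:
send_rows:
  slide:
    - [-1,-20,2]
    - [-1,-40,4]
    - [-1,-60,6]
    - [-1,-80,8]
    - [-1,-100,8]
    - [-1,-109,8]
    - [-1,-109,8]
    - [-1,-109,8]
  roll: [0,0,0,0,0,0,0,0]
  claw: [1,1,1,1,1,1,1,1]

```text
t: 2.77
eef_pos: [0.5467, -0.2023, 0.299]
tool_rot: [-0.0, -0.09, 0.996, 0.0]
contact_force: [0.5, -0.5, 1.0]
gripper_width: 0.998
grasp_force: 0.0
```

Run:
```python
from g import *
to((.5495,-.204,.28),(.5495,-.204,.154),yaw=100.4)
for n in("top","scene"):cv2.imwrite(f"pics/{n}1.png",bot.read_camera(n)[:,:,::-1])
t=cv2.imread("pics/top1.png");s=cv2.imread("pics/scene1.png")
z=lambda im,x,y,w,h:cv2.resize(im[y:y+h,x:x+w],(w*4,h*4),interpolation=cv2.INTER_CUBIC)
cv2.imwrite("pics/z1.png",np.hstack([z(t,270,170,100,100),z(s,120,150,100,100)]))
```

```text
t 2.77 pos [ 0.5467 -0.2023  0.299 ] yang 100.37 z [-6.e-04  5.e-04 -1.e+00] w 0.998 F [ 0.5 -0.5  1. ] q [-0.18  0.29  0.54  1.73 -0.16  1.17  2.16]
slide [-2.5 -2.2 19. ]
slide [ -2.6  -2.3 145. ]
roll -0.03
```

View pics/z1.png

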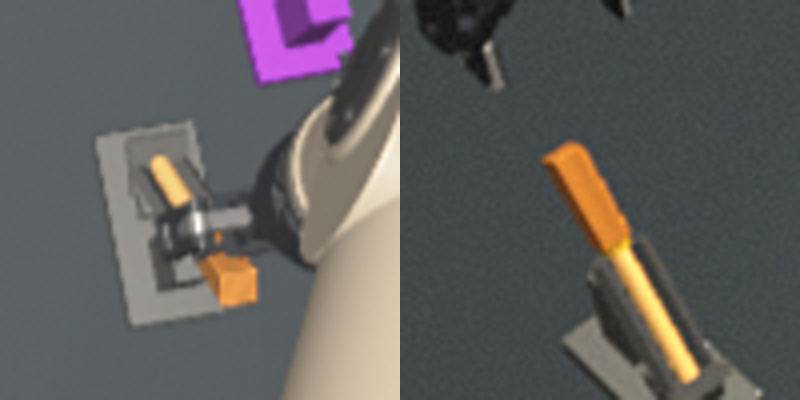

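The top crop shows the gripper centred over the handle, and the scene crop shows both fingertips straddling it from above. I'll descend.

Request:
send_rows:
  slide:
    - [-2.6,-2.3,15]
    - [-2.6,-2.3,30]
    - [-2.6,-2.3,45]
    - [-2.6,-2.3,60]
    - [-2.6,-2.3,72]
    - [-2.6,-2.3,84]
    - [-2.6,-2.3,90]
    - [-2.6,-2.3,90]
  roll: [0,0,0,0,0,0,0,0]
  claw: [1,1,1,1,1,1,1,1]

```text
t: 3.53
eef_pos: [0.5491, -0.2037, 0.2079]
tool_rot: [-0.001, -0.091, 0.996, 0.0]
contact_force: [0.1, 0.1, 1.0]
gripper_width: 0.998
grasp_force: 0.0
```

Request:
send_rows:
  slide:
    - [0,0,8]
    - [0,0,16]
    - [0,0,24]
    - [0,0,32]
    - [0,0,40]
    - [0,0,48]
    - [0,0,54]
    - [0,0,54]
  roll: [0,0,0,0,0,0,0,0]
  claw: [1,1,1,1,1,1,1,1]

```text
t: 4.2
eef_pos: [0.5489, -0.2042, 0.1537]
tool_rot: [-0.001, -0.091, 0.996, 0.0]
contact_force: [-0.2, -0.3, 0.6]
gripper_width: 0.996
grasp_force: 0.0
```

Run:
```python
from g import *
to((.5495,-.204,.154),yaw=100.4)
for n in("top","scene"):cv2.imwrite(f"pics/{n}2.png",bot.read_camera(n)[:,:,::-1])
t=cv2.imread("pics/top2.png");s=cv2.imread("pics/scene2.png")
z=lambda im,x,y,w,h:cv2.resize(im[y:y+h,x:x+w],(w*4,h*4),interpolation=cv2.INTER_CUBIC)
cv2.imwrite("pics/z2.png",np.hstack([z(t,270,170,100,100),z(s,120,150,100,100)]))
```

```text
t 4.2 pos [ 0.5489 -0.2042  0.1537] yang 100.41 z [-2.4e-03  5.0e-04 -1.0e+00] w 0.996 F [-0.2 -0.3  0.6] q [-0.12  0.45  0.49  1.87 -0.27  0.88  2.25]
slide [-0.6  0.  -0.3]
roll 0.01
```

View pics/z2.png

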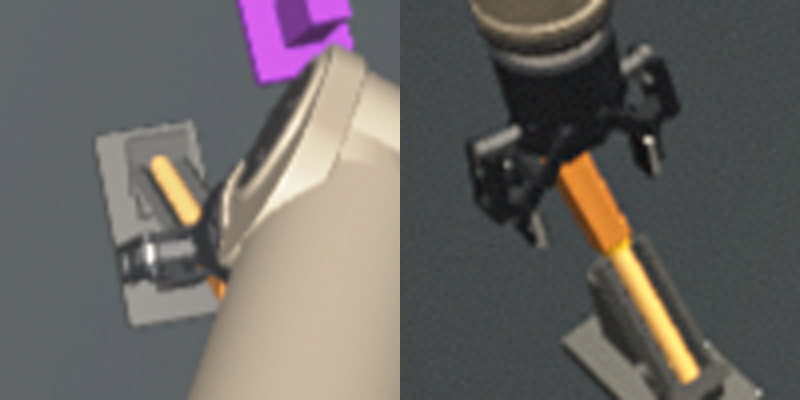

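The fingertips, at (543,243) and (655,170) in the scene crop, straddle the handle. I'll close.

Request:
send_rows:
  slide:
    - [0,0,0]
    - [0,0,0]
    - [0,0,0]
    - [0,0,0]
    - [0,0,0]
    - [0,0,0]
    - [0,0,0]
    - [0,0,0]
  roll: [0,0,0,0,0,0,0,0]
  claw: [0.8,0.6,0.5,0.4,0.3,0.2,0.1,0]
  force: 70

```text
t: 4.97
eef_pos: [0.5501, -0.2055, 0.1559]
tool_rot: [0.001, -0.09, 0.996, -0.001]
contact_force: [-0.8, -3.9, 3.9]
gripper_width: 0.272
grasp_force: 69.1
```

Request:
send_rows:
  slide:
    - [0,0,0]
    - [0,0,0]
    - [0,0,0]
    - [0,0,0]
    - [0,0,0]
    - [0,0,0]
    - [0,0,0]
    - [0,0,0]
  roll: [0,0,0,0,0,0,0,0]
  claw: [0,0,0,0,0,0,0,0]
  force: 70

```text
t: 5.63
eef_pos: [0.5501, -0.2055, 0.1558]
tool_rot: [0.001, -0.09, 0.996, -0.001]
contact_force: [-0.6, -4.3, 5.0]
gripper_width: 0.27
grasp_force: 69.3
```

Run:
```python
from g import *
to((.5495,-.204,.154),(.5495+.82*.06,-.204+.148*.06,.154+.574*.06),yaw=100.4)
```

```text
t 5.63 pos [ 0.5501 -0.2055  0.1558] yang 100.36 z [ 0.0012 -0.0011 -1.    ] w 0.27 F [-0.6 -4.3  5. ] q [-0.12  0.45  0.49  1.87 -0.27  0.89  2.25]
slide [0.3 1.5 1.8]
slide [-49.7   1.4 -32.6]
roll -0.04
```

Gripped: width 0.27, force 69 N. I'll lift straight up out of the V.

Request:
send_rows:
  slide:
    - [-1,0,-4]
    - [-2,0,-10]
    - [-4,0,-20]
    - [-6,0,-34]
    - [-8,0,-50]
    - [-10,0,-66]
    - [-10,0,-82]
    - [-10,0,-98]
  roll: [0,0,0,0,0,0,0,0]
  claw: [0,0,0,0,0,0,0,0]

```text
t: 6.3
eef_pos: [0.5596, -0.2016, 0.2544]
tool_rot: [-0.0, -0.091, 0.996, 0.001]
contact_force: [0.4, 0.2, -2.3]
gripper_width: 0.271
grasp_force: 68.8
```

Run:
```python
from g import *
for n in("top","scene"):cv2.imwrite(f"pics/{n}3.png",bot.read_camera(n)[:,:,::-1])
to((.475,-.05,.26),(.468,.2,.26),yaw=90)
t=cv2.imread("pics/top3.png");s=cv2.imread("pics/scene3.png")
z=lambda im,x,y,w,h:cv2.resize(im[y:y+h,x:x+w],(w*4,h*4),interpolation=cv2.INTER_CUBIC)
cv2.imwrite("pics/z3.png",np.hstack([z(t,270,150,100,120),z(s,130,130,100,120)]))
```

```text
t 6.4 pos [ 0.5612 -0.2025  0.2562] yang 100.45 z [ 4.6e-03 -2.0e-04 -1.0e+00] w 0.272 F [ 0.6  0.9 -1.6] q [-0.17  0.35  0.53  1.75 -0.2   1.09  2.18]
slide [ 57.1 165.6  -4.2]
slide [ 18.6 412.7  -4.3]
roll 10.45
```

View pics/z3.png

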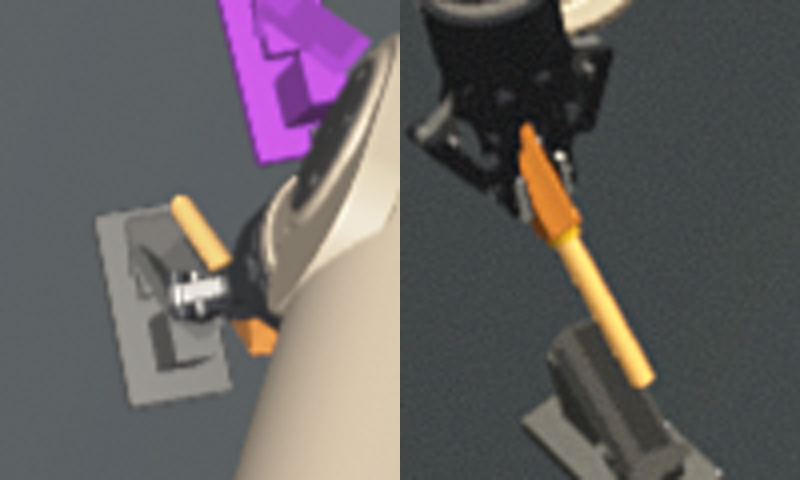

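The rod is held cleanly with its lean kept. The tip is at about (314,199) in the top view and (191,226) in the scene view. I'll measure the tip relative to the tool.

```bash
cat > tip.py <<'E'
from g import *
def tip(t,s,box):
    L={}
    for n,im in(("top",t),("scene",s)):
        m=mask(im,*box[n],(16,80,130),(26,160,255));k,lab,st,_=cv2.connectedComponentsWithStats(m)
        y,x=np.nonzero(lab==1+np.argmax(st[1:,4]));P=np.c_[x,y].astype(np.float32)
        l=cv2.fitLine(P,cv2.DIST_L2,0,.01,.01).ravel();d=l[:2]*np.sign(l[1])*(1 if n=="scene" else -1);q=(P-l[2:])@d
        L[n]=(l[2:]+d*q.min(),l[2:]+d*q.max())
    p,u=axis(*L["top"],*L["scene"]);print("lean",np.degrees(np.arccos(u[2])).round(1),"yaw",np.degrees(np.arctan2(-u[1],-u[0])).round(1),u.round(3))
    for n in L:print(n,"tip",along(p,u,n,L[n][1]).round(4),L[n][1].round(1))
E
python3 - <<'E'
from tip import *
I=lambda n:cv2.imread(f"pics/{n}.png")[:,:,::-1].copy()
tip(I("top0"),I("scene0"),{"top":(295,195,45,55),"scene":(150,180,60,75)})
tip(I("top3"),I("scene3"),{"top":(295,190,45,55),"scene":(160,170,50,60)})
E
```

```text
lean 36.2 yaw 10.2 [-0.581 -0.105  0.807]
top tip [ 0.6395 -0.1879  0.0429] [308.4 208.7]
scene tip [ 0.6373 -0.1883  0.0459] [192.8 244.7]
lean 34.8 yaw 10.1 [-0.562 -0.1    0.821]
top tip [ 0.6499 -0.1841  0.1372] [313.2 198.8]
scene tip [ 0.6454 -0.1849  0.1437] [191.1 225.9]
```

Request:
send_rows:
  slide:
    - [8,14,0]
    - [19,34,0]
    - [30,58,0]
    - [41,84,0]
    - [48,110,0]
    - [53,138,0]
    - [55,166,0]
    - [56,194,0]
  roll: [1,2.5,4,5.5,7,8.5,10,10.5]
  claw: [0,0,0,0,0,0,0,0]

```text
t: 7.07
eef_pos: [0.4679, -0.0205, 0.2526]
tool_rot: [-0.001, 0.001, 1.0, 0.0]
contact_force: [0.4, -0.7, -1.2]
gripper_width: 0.268
grasp_force: 68.9
```

```bash
python3 -c "
from g import *
to((.4665,.201,.255),yaw=90)"
```

```text
t 7.07 pos [ 0.4679 -0.0205  0.2526] yang 89.84 z [-1.6e-03  5.0e-04 -1.0e+00] w 0.268 F [ 0.4 -0.7 -1.2] q [-0.52  0.11  0.47  2.03 -0.06  1.02  1.55]
slide [  2.  221.5  -2.3]
roll -0.16
```

Request:
send_rows:
  slide:
    - [0,32,0]
    - [0,66,0]
    - [1,100,0]
    - [1,134,0]
    - [2,166,0]
    - [2,194,0]
    - [2,214,0]
    - [2,220,0]
  roll: [0,0,0,0,0,0,0,0]
  claw: [0,0,0,0,0,0,0,0]

```text
t: 7.73
eef_pos: [0.4664, 0.2023, 0.2524]
tool_rot: [-0.001, -0.002, 1.0, 0.0]
contact_force: [0.1, -0.1, -1.2]
gripper_width: 0.269
grasp_force: 69.0
```

Run:
```python
from tip import *
for n in("top","scene"):cv2.imwrite(f"pics/{n}4.png",bot.read_camera(n)[:,:,::-1])
to((.4665,.201,.20),(.4665,.201,.1355),yaw=90)
t=cv2.imread("pics/top4.png");s=cv2.imread("pics/scene4.png")
z=lambda im,x,y,w,h:cv2.resize(im[y:y+h,x:x+w],(w*4,h*4),interpolation=cv2.INTER_CUBIC)
cv2.imwrite("pics/z4.png",np.hstack([z(t,130,160,100,120),z(s,230,90,100,120)]))
```

```text
t 7.83 pos [0.467  0.1991 0.2525] yang 90.07 z [-1.5e-03 -7.0e-04 -1.0e+00] w 0.273 F [-0.1 -0.8 -1.9] q [-0.79  0.18  0.3   1.94 -0.06  1.03  1.11]
slide [ 0.4  2.  52.5]
slide [  0.3   2.  117. ]
roll 0.07
```

View pics/z4.png

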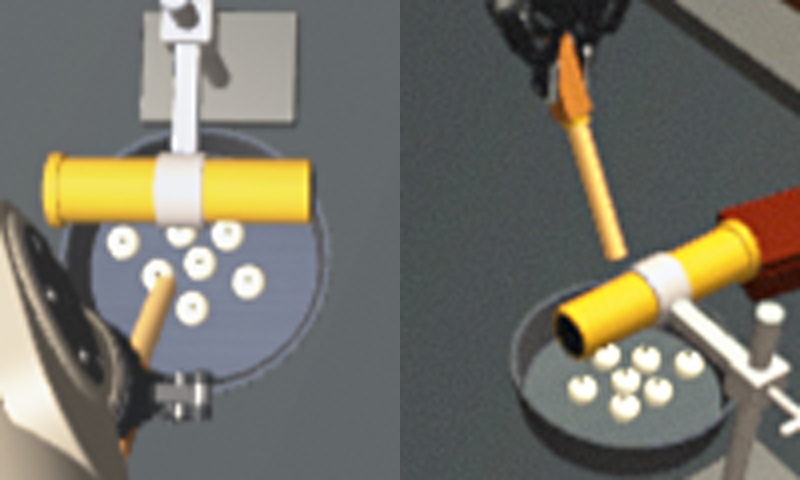

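The rod hangs over the near part of the dish. In the top crop its tip is at about (168,278), just above the gap between the near beads at (158,275) and (192,307). I'll triangulate the tip and the beads.

Run:
```python
from tip import *
I=lambda n:cv2.imread(f"pics/{n}.png")[:,:,::-1].copy()
t,s=I("top4"),I("scene4")
tip(t,s,{"top":(155,227,22,35),"scene":(265,118,25,40)})
B={}
for n,im,bx in(("top",t,(150,210,50,35)),("scene",s,(270,172,42,25))):
    m=mask(im,*bx,(0,0,170),(40,60,255));k,_,st,c=cv2.connectedComponentsWithStats(m)
    w=(st[1:,4]>12)&(st[1:,4]<60);B[n]=onz(n,c[1:][w],.02)[:,:2]-[.588,.201];print(n,B[n].round(3).tolist())
```

```text
lean 32.1 yaw 2.5 [-0.532 -0.023  0.847]
top tip [0.5543 0.2    0.1474] [171.5 228.8]
scene tip [0.5561 0.2001 0.1446] [283.9 154.3]
top [[0.008, 0.057], [0.014, -0.022], [-0.014, 0.031], [-0.02, -0.038], [-0.04, 0.002]]
scene [[-0.004, 0.101], [0.007, 0.061], [-0.021, -0.035], [0.017, 0.018]]
```

Request:
send_rows:
  slide:
    - [4,9,0]
    - [8,18,4]
    - [12,27,14]
    - [12.5,30,26]
    - [12.5,30,38]
    - [12.5,30,48]
    - [12.5,30,52]
    - [12.5,30,52]
  roll: [0,0,0,0,0,0,0,0]
  claw: [0,0,0,0,0,0,0,0]

```text
t: 8.5
eef_pos: [0.4545, 0.2275, 0.1999]
tool_rot: [-0.001, 0.001, 1.0, -0.001]
contact_force: [0.6, 0.0, -1.7]
gripper_width: 0.269
grasp_force: 69.0
```

```bash
python3 -c "
from g import *
to((.4545,.231,.1345),yaw=90)"
```

```text
t 8.5 pos [0.4545 0.2275 0.1999] yang 89.88 z [-0.0021 -0.0016 -1.    ] w 0.269 F [ 0.6  0.  -1.7] q [-0.82  0.24  0.28  2.   -0.08  0.92  1.07]
slide [-0.1  3.6 65.4]
roll -0.12
```

Request:
send_rows:
  slide:
    - [0,3,10]
    - [0,3,20]
    - [0,3,30]
    - [0,3,40]
    - [0,3,50]
    - [0,3,58]
    - [0,3,63]
    - [0,3,65]
  roll: [0,0,0,0,0,0,0,0]
  claw: [0,0,0,0,0,0,0,0]

```text
t: 9.17
eef_pos: [0.455, 0.2307, 0.1352]
tool_rot: [-0.001, 0.001, 1.0, -0.001]
contact_force: [0.3, -0.3, -1.5]
gripper_width: 0.27
grasp_force: 69.0
```

Run:
```python
from g import *
for n in("top","scene"):cv2.imwrite(f"pics/{n}5.png",bot.read_camera(n)[:,:,::-1])
c=np.array([.4995,.201]);z=.1345
th=np.radians(np.arange(-20,-20+16*15,15));r=.033
to(*[(c[0]-r*np.cos(a),c[1]-r*np.sin(a),z) for a in th],yaw=90)
```

```text
t 9.27 pos [0.4554 0.2309 0.136 ] yang 89.89 z [-4.e-04 -3.e-04 -1.e+00] w 0.27 F [ 0.2  0.6 -1.1] q [-0.8   0.33  0.26  2.05 -0.12  0.77  1.09]
slide [-13.1 -18.6   1.5]
slide [-11.3 -27.    1.5]
slide [-11.7 -35.6   1.5]
slide [-14.3 -43.9   1.5]
slide [-18.9 -51.1   1.5]
slide [-25.3 -56.9   1.5]
slide [-32.9 -60.9   1.5]
slide [-41.4 -62.7   1.5]
slide [-50.  -62.3   1.5]
slide [-58.2 -59.7   1.5]
slide [-65.4 -55.1   1.5]
slide [-71.2 -48.7   1.5]
slide [-75.2 -41.1   1.5]
slide [-77.1 -32.7   1.5]
slide [-76.7 -24.1   1.5]
slide [-74.1 -15.9   1.5]
roll -0.11
```

Request:
send_rows:
  slide:
    - [-6,-9,0.5]
    - [-12,-19,1]
    - [-11.3,-27,1.5]
    - [-11.7,-35.6,1.5]
    - [-14.3,-43.9,1.5]
    - [-18.9,-51.1,1.5]
    - [-25.3,-56.9,1.5]
    - [-32.9,-60.9,1.5]
  roll: [0,0,0,0,0,0,0,0]
  claw: [0,0,0,0,0,0,0,0]

```text
t: 9.93
eef_pos: [0.4888, 0.1692, 0.135]
tool_rot: [0.0, 0.001, 1.0, 0.0]
contact_force: [-0.7, 0.5, -1.1]
gripper_width: 0.268
grasp_force: 69.0
```

Run:
```python
from g import *
to((.4995-.033*np.cos(1.2217),.201-.033*np.sin(1.2217),.1345))
for t0 in(70,190,310):
    a=np.radians(t0+15*np.arange(9));o=33*np.c_[np.cos(a),-np.sin(a)];print(t0,(o[1:]-o[0]).round(1).tolist())
```

```text
t 9.93 pos [0.4888 0.1692 0.135 ] yang 89.88 z [ 2.e-04  1.e-04 -1.e+00] w 0.268 F [-0.7  0.5 -1.1] q [-0.68  0.35  0.28  2.04 -0.13  0.78  1.24]
slide [0.6 0.8 0.5]
70 [[-8.4, -1.9], [-17.0, -1.5], [-25.2, 1.1], [-32.5, 5.7], [-38.3, 12.1], [-42.3, 19.7], [-44.2, 28.1], [-43.8, 36.7]]
190 [[2.6, 8.2], [7.2, 15.5], [13.6, 21.3], [21.2, 25.3], [29.6, 27.1], [38.2, 26.8], [46.4, 24.2], [53.7, 19.5]]
310 [[5.8, -6.4], [9.8, -14.0], [11.7, -22.4], [11.3, -31.0], [8.7, -39.2], [4.1, -46.5], [-2.3, -52.3], [-9.9, -56.3]]
```

Request:
send_rows:
  slide:
    - [-8.4,-1.9,0]
    - [-17,-1.5,0]
    - [-25.2,1.1,0]
    - [-32.5,5.7,0]
    - [-38.3,12.1,0]
    - [-42.3,19.7,0]
    - [-44.2,28.1,0]
    - [-43.8,36.7,0]
  roll: [0,0,0,0,0,0,0,0]
  claw: [0,0,0,0,0,0,0,0]

```text
t: 10.6
eef_pos: [0.5323, 0.2081, 0.1347]
tool_rot: [0.0, 0.001, 1.0, 0.0]
contact_force: [0.1, 0.4, -1.9]
gripper_width: 0.271
grasp_force: 69.0
```

Run:
```python
from g import *
for n in("top","scene"):cv2.imwrite(f"pics/{n}6.png",bot.read_camera(n)[:,:,::-1])
a=np.radians(190);to((.4995-.033*np.cos(a),.201-.033*np.sin(a),.1345))
t=cv2.imread("pics/top6.png");s=cv2.imread("pics/scene6.png")
z=lambda im,x,y,w,h:cv2.resize(im[y:y+h,x:x+w],(w*4,h*4),interpolation=cv2.INTER_CUBIC)
cv2.imwrite("pics/z6.png",np.hstack([z(t,130,160,100,120),z(s,230,90,100,120)]))
```

```text
t 10.7 pos [0.5314 0.2095 0.1346] yang 90.1 z [-5.e-04  1.e-03 -1.e+00] w 0.272 F [-0.8  0.3 -2. ] q [-0.69  0.43  0.27  1.91 -0.15  0.82  1.23]
slide [-0.6 -2.8  0.1]
```

View pics/z6.png

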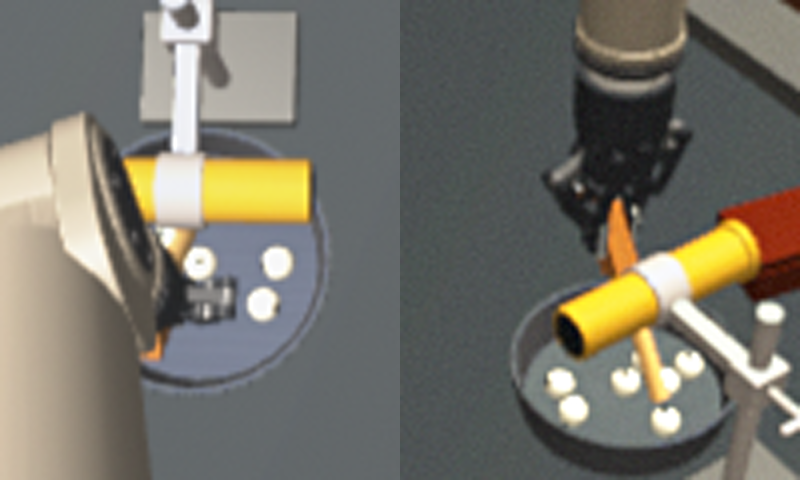

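The tip has passed under the tube to the far side. The beads are moving and all of them are still inside. I'll carry on stirring.

Request:
send_rows:
  slide:
    - [2.6,8.2,0]
    - [7.2,15.5,0]
    - [13.6,21.3,0]
    - [21.2,25.3,0]
    - [29.6,27.1,0]
    - [38.2,26.8,0]
    - [46.4,24.2,0]
    - [53.7,19.5,0]
  roll: [0,0,0,0,0,0,0,0]
  claw: [0,0,0,0,0,0,0,0]

```text
t: 11.37
eef_pos: [0.4772, 0.2262, 0.1348]
tool_rot: [-0.0, 0.001, 1.0, 0.0]
contact_force: [-0.4, 0.4, -1.0]
gripper_width: 0.269
grasp_force: 68.9
```

Request:
send_rows:
  slide:
    - [5.8,-6.4,0]
    - [9.8,-14.0,0]
    - [11.7,-22.4,0]
    - [11.3,-31.0,0]
    - [8.7,-39.2,0]
    - [4.1,-46.5,0]
    - [-2.3,-52.3,0]
    - [-9.9,-56.3,0]
  roll: [0,0,0,0,0,0,0,0]
  claw: [0,0,0,0,0,0,0,0]

```text
t: 12.03
eef_pos: [0.4892, 0.1688, 0.1349]
tool_rot: [0.0, 0.001, 1.0, -0.0]
contact_force: [0.1, 0.4, -2.3]
gripper_width: 0.271
grasp_force: 68.9
```

Run:
```python
from tip import *
for n in("top","scene"):cv2.imwrite(f"pics/{n}7.png",bot.read_camera(n)[:,:,::-1])
a=np.radians(70);to((.4995-.033*np.cos(a),.201-.033*np.sin(a),.1345))
```

```text
t 12.13 pos [0.4903 0.169  0.135 ] yang 89.77 z [ 1.6e-03 -1.0e-04 -1.0e+00] w 0.271 F [-0.3  0.6 -1.6] q [-0.69  0.35  0.28  2.03 -0.14  0.77  1.25]
slide [2.1 1.  0.5]
```

Request:
send_rows:
  slide:
    - [-8.4,-1.9,0]
    - [-17,-1.5,0]
    - [-25.2,1.1,0]
    - [-32.5,5.7,0]
    - [-38.3,12.1,0]
    - [-42.3,19.7,0]
    - [-44.2,28.1,0]
    - [-43.8,36.7,0]
  roll: [0,0,0,0,0,0,0,0]
  claw: [0,0,0,0,0,0,0,0]

```text
t: 12.8
eef_pos: [0.5324, 0.2079, 0.1347]
tool_rot: [0.0, 0.001, 1.0, 0.0]
contact_force: [0.0, 0.4, -2.2]
gripper_width: 0.267
grasp_force: 68.9
```

Request:
send_rows:
  slide:
    - [2.6,8.2,0]
    - [7.2,15.5,0]
    - [13.6,21.3,0]
    - [21.2,25.3,0]
    - [29.6,27.1,0]
    - [38.2,26.8,0]
    - [46.4,24.2,0]
    - [53.7,19.5,0]
  roll: [0,0,0,0,0,0,0,0]
  claw: [0,0,0,0,0,0,0,0]

```text
t: 13.47
eef_pos: [0.4772, 0.226, 0.1348]
tool_rot: [-0.0, 0.001, 1.0, 0.0]
contact_force: [0.5, 0.6, -1.4]
gripper_width: 0.27
grasp_force: 68.9
```

Request:
send_rows:
  slide:
    - [5.8,-6.4,0]
    - [9.8,-14.0,0]
    - [11.7,-22.4,0]
    - [11.7,-22.4,0]
    - [11.7,-22.4,0]
    - [11.7,-22.4,0]
    - [11.7,-22.4,-4]
    - [11.7,-22.4,-10]
  roll: [0,0,0,0,0,0,0,0]
  claw: [0,0,0,0,0,0,0,0]

```text
t: 14.13
eef_pos: [0.4665, 0.204, 0.1447]
tool_rot: [-0.0, 0.001, 1.0, -0.0]
contact_force: [-0.7, -0.4, -1.1]
gripper_width: 0.272
grasp_force: 68.9
```

Run:
```python
from tip import *
for n in("top","scene"):cv2.imwrite(f"pics/{n}8.png",bot.read_camera(n)[:,:,::-1])
to((.4665,.205,.255))
t=cv2.imread("pics/top8.png");s=cv2.imread("pics/scene8.png")
z=lambda im,x,y,w,h:cv2.resize(im[y:y+h,x:x+w],(w*4,h*4),interpolation=cv2.INTER_CUBIC)
cv2.imwrite("pics/z8.png",np.hstack([z(t,130,160,100,120),z(s,230,90,100,120)]))
```

```text
t 14.23 pos [0.4675 0.2045 0.1459] yang 89.92 z [ 0.0017  0.0011 -1.    ] w 0.269 F [ 0.1 -0.4 -2.3] q [-0.77  0.32  0.28  2.04 -0.12  0.79  1.16]
slide [   0.9    0.6 -109.1]
```

View pics/z8.png

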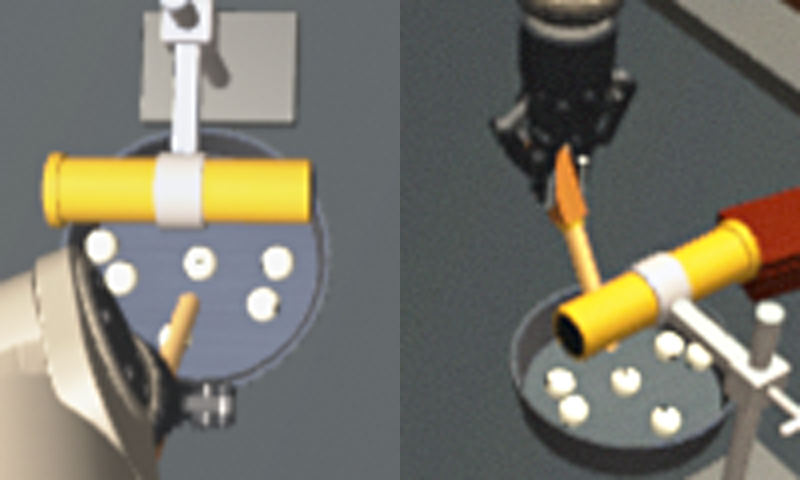

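The beads are spread out to left, right and near, and all are in the dish. The rod is rising at the near side, with its tip at (188,297) in the top crop. I'll lift it and carry it back.

Request:
send_rows:
  slide:
    - [0,0,-10]
    - [0,0,-24]
    - [0,0,-40]
    - [0,0,-56]
    - [0,0,-72]
    - [0,0,-88]
    - [0,0,-102]
    - [0,0,-110]
  roll: [0,0,0,0,0,0,0,0]
  claw: [0,0,0,0,0,0,0,0]

```text
t: 14.9
eef_pos: [0.4673, 0.2041, 0.2571]
tool_rot: [0.001, 0.001, 1.0, 0.001]
contact_force: [0.2, 0.5, -1.8]
gripper_width: 0.267
grasp_force: 68.9
```

Request:
send_rows:
  slide:
    - [0,-12,0]
    - [0,-40,0]
    - [0,-70,0]
    - [0,-102,0]
    - [0,-134,0]
    - [0,-166,0]
    - [0,-196,0]
    - [0,-224,0]
  roll: [0,0,0,0,0,0,0,0]
  claw: [0,0,0,0,0,0,0,0]

```text
t: 15.57
eef_pos: [0.465, -0.0231, 0.2541]
tool_rot: [-0.001, 0.002, 1.0, -0.0]
contact_force: [0.6, -1.2, -2.1]
gripper_width: 0.269
grasp_force: 69.0
```

```bash
python3 -c "
from g import *
to((.5612,-.2045,.256),yaw=100.4)"
```

```text
t 15.57 pos [ 0.465  -0.0231  0.2541] yang 89.82 z [-1.3e-03 -3.0e-04 -1.0e+00] w 0.269 F [ 0.6 -1.2 -2.1] q [-0.53  0.1   0.48  2.03 -0.05  1.02  1.55]
slide [ -96.8 -181.1   -2. ]
roll -10.58
```

Request:
send_rows:
  slide:
    - [-2,-28,0]
    - [-8,-58,0]
    - [-20,-88,0]
    - [-36,-116,0]
    - [-54,-142,-1]
    - [-74,-164,-2]
    - [-90,-178,-2]
    - [-96.5,-182,-2]
  roll: [-1,-3,-5,-7,-9,-10,-10.5,-10.5]
  claw: [0,0,0,0,0,0,0,0]

```text
t: 16.23
eef_pos: [0.5627, -0.2061, 0.256]
tool_rot: [-0.001, -0.089, 0.996, -0.001]
contact_force: [0.3, -0.6, -1.6]
gripper_width: 0.269
grasp_force: 68.9
```

Run:
```python
from tip import *
im={}
for n in("top","scene"):im[n]=bot.read_camera(n);cv2.imwrite(f"pics/{n}9.png",im[n][:,:,::-1])
tip(im["top"],im["scene"],{"top":(295,190,45,55),"scene":(160,170,50,60)})
to((.5501,-.2055,.1558),yaw=100.4)
```

```text
lean 34.6 yaw 9.4 [-0.56  -0.093  0.823]
top tip [ 0.6518 -0.1888  0.1417] [315.2 197.8]
scene tip [ 0.6495 -0.1891  0.1452] [190.4 227.3]
t 16.33 pos [ 0.562  -0.2035  0.2557] yang 100.29 z [-1.9e-03 -6.0e-04 -1.0e+00] w 0.27 F [ 0.3  1.1 -0.9] q [-0.19  0.36  0.56  1.75 -0.21  1.1   2.19]
slide [ 11.9   0.2 100. ]
roll -0.11
```

Request:
send_rows:
  slide:
    - [0,-0.5,12]
    - [0,-0.5,26]
    - [0,-0.5,40]
    - [0,-0.5,54]
    - [2,-0.5,66]
    - [4,-0.5,74]
    - [5,-0.5,80]
    - [5,-0.5,80]
  roll: [0,0,0,0,0,0,0,0]
  claw: [0,0,0,0,0,0,0,0]

```text
t: 17.0
eef_pos: [0.5563, -0.2032, 0.1755]
tool_rot: [-0.001, -0.091, 0.996, 0.0]
contact_force: [-0.2, 0.7, -0.2]
gripper_width: 0.272
grasp_force: 68.9
```

Run:
```python
from tip import *
im={}
for n in("top","scene"):im[n]=bot.read_camera(n);cv2.imwrite(f"pics/{n}10.png",im[n][:,:,::-1])
tip(im["top"],im["scene"],{"top":(295,190,45,55),"scene":(160,170,50,80)})
to((.5501,-.2055,.1558),yaw=100.4)
```

```text
lean 35.2 yaw 10.0 [-0.568 -0.1    0.817]
top tip [ 0.6442 -0.1861  0.0619] [309. 206.]
scene tip [ 0.6421 -0.1865  0.0648] [193.4 241.9]
t 17.1 pos [ 0.5577 -0.2037  0.1771] yang 100.4 z [ 4.e-04  0.e+00 -1.e+00] w 0.271 F [-0.1 -0.7 -1.8] q [-0.16  0.44  0.53  1.84 -0.27  0.94  2.25]
slide [ 7.8 -0.4 21.3]
roll 0.0
```

Request:
send_rows:
  slide:
    - [1,-0.5,4]
    - [2,-1,8]
    - [3.5,-1,12]
    - [5,-1,15]
    - [5.5,-1,17]
    - [6,-1,18]
    - [6,-1,18.5]
    - [6,-1,18.5]
  roll: [0,0,0,0,0,0,0,0]
  claw: [0,0,0,0,0,0,0,0]

```text
t: 17.77
eef_pos: [0.552, -0.2058, 0.1582]
tool_rot: [-0.0, -0.091, 0.996, 0.0]
contact_force: [0.1, -0.8, -1.7]
gripper_width: 0.269
grasp_force: 68.9
```

Run:
```python
from tip import *
im={}
for n in("top","scene"):im[n]=bot.read_camera(n);cv2.imwrite(f"pics/{n}11.png",im[n][:,:,::-1])
tip(im["top"],im["scene"],{"top":(295,190,45,55),"scene":(160,170,50,80)})
to((.5501,-.2055,.1558),yaw=100.4)
```

```text
lean 35.7 yaw 10.0 [-0.575 -0.102  0.812]
top tip [ 0.641  -0.1885  0.0441] [308.7 208.2]
scene tip [ 0.6382 -0.189   0.048 ] [192.6 244.6]
t 17.87 pos [ 0.5521 -0.2058  0.1584] yang 100.41 z [ 3.e-04 -1.e-04 -1.e+00] w 0.268 F [-0.3  0.4 -2. ] q [-0.14  0.46  0.52  1.86 -0.28  0.9   2.26]
slide [1.9 0.7 2.6]
roll 0.01
```

Request:
send_rows:
  slide:
    - [0.5,0,0.6]
    - [1,0.3,1.2]
    - [1.5,0.5,1.8]
    - [1.7,0.5,2.3]
    - [1.8,0.5,2.6]
    - [1.8,0.5,2.6]
    - [1.8,0.5,2.6]
    - [1.8,0.5,2.6]
  roll: [0,0,0,0,0,0,0,0]
  claw: [0,0,0,0,0,0,0,0]

```text
t: 18.53
eef_pos: [0.5501, -0.2057, 0.1559]
tool_rot: [0.0, -0.091, 0.996, 0.0]
contact_force: [-1.4, 1.2, 2.2]
gripper_width: 0.269
grasp_force: 69.4
```

The rod is lightly seated: the vertical force went from -2 to +2 N at the original grasp pose. I'll release slowly.

Request:
send_rows:
  slide:
    - [0,0,0]
    - [0,0,0]
    - [0,0,0]
    - [0,0,0]
    - [0,0,0]
    - [0,0,0]
    - [0,0,0]
    - [0,0,0]
  roll: [0,0,0,0,0,0,0,0]
  claw: [0.27,0.28,0.3,0.35,0.45,0.6,0.8,1]
  force: 20

```text
t: 19.2
eef_pos: [0.5501, -0.2056, 0.1556]
tool_rot: [-0.0, -0.091, 0.996, 0.0]
contact_force: [0.0, 0.6, 0.2]
gripper_width: 0.858
grasp_force: 0.0
```

Request:
send_rows:
  slide:
    - [0,0,0]
    - [0,0,0]
    - [0,0,0]
    - [0,0,-8]
    - [0,0,-20]
    - [0,0,-40]
    - [0,0,-65]
    - [0,0,-90]
  roll: [0,0,0,0,0,0,0,0]
  claw: [1,1,1,1,1,1,1,1]

```text
t: 19.87
eef_pos: [0.5499, -0.2059, 0.2477]
tool_rot: [0.0, -0.09, 0.996, -0.0]
contact_force: [0.5, -0.3, 0.1]
gripper_width: 1.004
grasp_force: 0.0
```

Request:
send_rows:
  slide:
    - [0,0,-20]
    - [0,0,-45]
    - [0,0,-70]
    - [0,0,-85]
    - [0,0,-90]
    - [0,0,-90]
    - [0,0,-90]
    - [0,0,-90]
  roll: [0,0,0,0,0,0,0,0]
  claw: [1,1,1,1,1,1,1,1]

```text
t: 20.53
eef_pos: [0.5494, -0.2053, 0.3345]
tool_rot: [-0.001, -0.091, 0.996, 0.0]
contact_force: [-0.2, 0.2, -1.4]
gripper_width: 1.001
grasp_force: 0.0
```

Run:
```python
from tip import *
im={}
for n in("top","scene"):im[n]=bot.read_camera(n);cv2.imwrite(f"pics/{n}12.png",im[n][:,:,::-1])
to()
t=im["top"][:,:,::-1];s=im["scene"][:,:,::-1]
z=lambda im,x,y,w,h:cv2.resize(im[y:y+h,x:x+w],(w*4,h*4),interpolation=cv2.INTER_CUBIC)
cv2.imwrite("pics/z12.png",np.vstack([np.hstack([z(t,280,180,100,75),z(s,130,180,100,75)]),np.hstack([z(t,130,185,100,75),z(s,240,140,100,75)])]))
tip(im["top"],im["scene"],{"top":(295,190,45,55),"scene":(160,170,50,80)})
```

```text
t 20.63 pos [ 0.5495 -0.2053  0.3345] yang 100.4 z [-2.2e-03  4.0e-04 -1.0e+00] w 1.0 F [-0.3 -0.4  0.3] q [-0.22  0.28  0.59  1.67 -0.16  1.25  2.16]
lean 36.7 yaw 10.1 [-0.589 -0.105  0.802]
top tip [ 0.6396 -0.1881  0.0422] [308.5 208.7]
scene tip [ 0.6369 -0.1886  0.0459] [192.6 244.6]
```

View pics/z12.png

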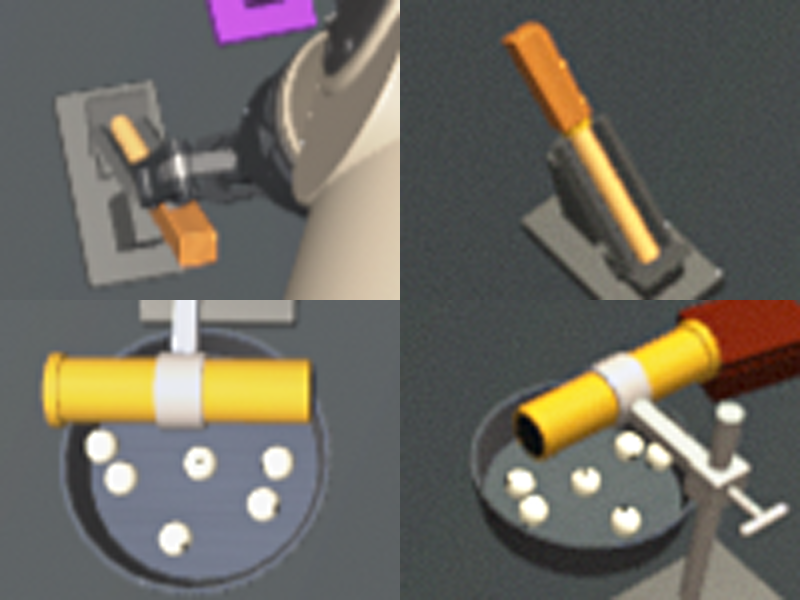

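The rod is back in its groove. Each view shows six beads, and the tube may hide a different one in each, so I'll match them up.

Run:
```python
from h import *
t=np.array([(100,445),(120,477),(200,462),(277,460),(263,503),(175,538)],float)-[0,300];t=t/4+[130,185]
s=np.array([(520,482),(533,510),(585,480),(626,520),(630,445),(658,455)],float)-[400,300];s=s/4+[240,140]
for n,p in(("top",t),("scene",s)):print(n,(onz(n,p,.02)[:,:2]-[.588,.201]).round(3).tolist())
```

```text
top [[0.004, 0.073], [-0.02, 0.056], [-0.007, -0.003], [-0.004, -0.06], [-0.037, -0.052], [-0.064, 0.012]]
scene [[-0.036, -0.046], [-0.003, -0.056], [-0.007, 0.002], [0.05, 0.003], [-0.018, 0.062], [0.005, 0.075]]
```

All seven are accounted for: (-64,12) mm is hidden in the scene view and (50,3) mm in the top view. Beads on both sides have moved about 20 mm or more.

```bash
python3 -c "
from station import bot
print(bot.hand_in())"
```

```text
the job is handed in; nothing more can be done
None
```

I stirred the beads just over two counterclockwise turns without touching the clamp, laid the rod back in the grey rest's groove, let go and handed the job in at about 21 s; all seven beads are still in the dish, and the hand-in returned no verdict.

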